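Take the retaining cap off a bobbin winder spindle of unknown thread hand

TASK

Slide the clear guard of the bobbin winder fully open along its track, then unscrew the round cap from the winder's spindle; nobody remembers whether it has a right-hand or a left-hand thread, so try it both ways and do not pull it off by force. Lift the cap straight up and finish while holding it upright, still and about 8 cm above its seat, over the spindle. Leave the guard open, and leave the like-looking spare cap on the wooden stand and the other things on the table alone.

Things in the scene. Friction and masses are not known exactly. Their poses are not given: they have to be found in the camera images.
- winder: Bobbin winder, fixed: white base plate 124 x 335 mm, 20 mm high, grey motor housing (74 x 125 mm, top 90 mm above the table) on its -y half, spindle near its +y end. Origin: on the table under the spindle axis. x across the machine, y along the track (motor and open guard lie towards -y), z up. The base reaches from y = -0.27 to +0.065.
- guard (a joint): Position of the clear guard on its track, m: 0 = shut over the spindle (0 to 0.03 at the start), 0.17 = fully open over the motor. It slides towards the winder's -y, stays where it is left, drags with about 1.5 N. The guard is a clear tunnel 102 mm (x) x 110 mm (y), open at both ends, its top 125 mm above the table.
- guard_grip (a point): Point in the grey grip rib on top of the guard, 140 mm above the table; it travels with the guard. The rib is 12 mm thick along the winder's y, 44 mm long along its x, and stands from 128 to 150 mm above the table, in the middle of the guard's top.
- spindle (a point): Fixed point on the spindle axis at the seat of the cap's underside, 64 mm above the table; axes as the winder's. The hidden lug thread is right- or left-handed. The tightening way the cap meets a hard stop within 0.4 rad (over 0.35 N m); the loosening way it turns easily (under 0.25 N m) without rising, and 1.15 to 1.9 rad from its start it can be lifted straight off; then comes a stop.
- cap: Round grey fluted screw cap on the winder's spindle, about 40 g: diameter 44 mm, 34 mm high, plus a low rib (34 x 5 mm, 2 mm high) across its top along its x axis. Origin: centre of its underside; z up. About 2 mm of sideways play. Starts with x within 0.1 rad of the winder's x. Below it: a steel shoulder (41 mm wide, 10 mm high), then a bobbin 52 mm wide.
- spare_cap: An identical cap on an identical spare spindle, on a small wooden stand (70 x 70 x 20 mm) behind the winder (towards its +x). Loose; to be left alone. Origin: centre of its underside.
- crochet_ball: Bystander: ball of white crochet cotton, 85 mm wide, 79 mm high. Origin: centre of its underside.
- thread_cone: Bystander: upright cone of gold thread, 62 mm wide, 150 mm high. Origin: centre of its underside.
- paper_tape: Bystander: small roll of yellow paper tape, 41 mm wide, 15 mm high. Origin: centre of its underside.

How it is judged (in metres and radians):
On the way, in this order (a step that is already met when the one before it is completed fails the run):
1. the guard is slid fully open while the cap is still on (value of joint guard above 0.15 m and z of cap in the frame of spindle below 0.01 m), for 0.2 s.
2. the cap is turned loose on its seat, not pulled off (angle between the x axis of cap and the x axis of winder, either way round above 0.7 rad and z of cap in the frame of spindle below 0.01 m), for 0.1 s.
At the end, for the whole second after the job is handed in: The cap is held still in the fingers (grip force over 1 N, slower than 5 cm/s), upright within 0.3 rad, its underside 5 to 13 cm above its seat and within 4 cm of the spindle axis, with the guard within 2 cm of fully open (z of cap in the frame of spindle between 0.05 and 0.13 m and horizontal distance between cap and spindle below 0.04 m and angle between cap's own z axis and vertical below 0.3 rad and contact force between the fingers and cap above 1 N and linear speed of cap below 0.05 m/s and value of joint guard above 0.15 m); the arm keeps its last pose, push and grip.
It fails at once if the spare cap is disturbed (distance of spare_cap from where it was at the start of the episode above 0.015 m).
It fails at once if the crochet ball, the thread cone or the paper tape is shoved (distance of any of crochet_ball, thread_cone, paper_tape from where it was at the start of the episode above 0.03 m).
It also fails if it takes over 54 s, if anything falls off the work surface, if the arm or the gripper's body presses on something with over 40 N, if the wrist force passes 120 N, or if a joint passes its speed limit or range.

ROBOT

A 6-joint arm with a two-finger parallel gripper is mounted at the origin on a cart in front of the work surface, level with it; the furniture and walls round the work are solid. World frame = base frame: x ahead of the robot, y to its left, z up, the work surface at z = 0. Lengths are in mm, angles in rad, forces in N, time in s.
With the tool pointing down it reaches from about 350 to 775 mm from the base axis. Payload 7.3 kg.
Tool frame: the origin (TCP) lies at the very end of the fingers, on their centre line; the grasp point (between the pads) lies 19 mm behind it; z points along the fingers, y is the line along which they close (so a half turn about z gives the same grasp; the last joint's range is limited). The gripper opens to 92 mm and grips with 3 to 60 N. Pads are 19 mm wide; open, the fingers measure 130 mm over their backs; the gripper's body (75 mm by 190 mm) begins 47 mm behind the grasp point.
Start: joints at [-1.386, 0.342, 1.524, -0, 1.275, -0.146], TCP at [170.543, -496.548, 226.741] pointing down, gripper open.
Joint ranges: [-2.53, 2.53], [-0.77, 2.02], [0.04, 2.7], [-1, 4.14], [0.28, 2.66], [-3.11, 3.11]. Speed limits (rad/s): [2.57, 2.57, 3.14, 3.14, 3.14, 3.14].

INTERFACE

Orientations are given as [roll, pitch, yaw] about the fixed x, y, z axes, in that order (R = Rz(yaw) Ry(pitch) Rx(roll)).
In Python, from plant import get_obs, vision, workorder gives the robot as it stands.
- The arm moves only by the shell command python3 -m pendant 'ROWS' [OPENING]. ROWS is a JSON object of lists of equal length, an entry for each row: "dp": the shift along the tool's x, y, z in m, a list of three; "rotation": the turn, a rotation vector about the tool's x, y, z in rad, a list of three. A call has 1 to 8 rows; each row is the pose to reach, as a shift and turn from the pose commanded when the call began, along the tool's axes at that moment; what a row does not reach only later rows make up. A row lasts 1/8 s, in which the tool goes at most 62.5 mm and 10.7 degrees, less where a joint would pass 70% of its speed; a pose out of reach is approached as far as the arm can. A call with a gripper value outside its range is refused whole. OPENING is the finger opening in m, from 0 to 0.0918, set as the call begins (- or left out, the last holds). The fingers move at their own pace and stop on an object; the grip force is fixed at half the most. Time passes only in rows, so rows that repeat a pose let the fingers close. It gives the time, the measured TCP pose, the force, the opening and the grip force at its end, in the units of the state.
- get_obs(): the state, without advancing time (a new reading comes with each control period).
- vision.capture(name): name is "scene" or "top" or "wrist"; returns a dict with "pixels" (420x560x3 uint8, red, green, blue), "vfov" (degrees; the focal length in pixels is half the picture's height over the tangent of half this angle, whatever the lens; pixels are square), "cx", "cy" (the principal point, pixels), "pose" (4x4, takes a point from camera to world coordinates); the wrist camera has in their place "T_tool_cam" (4x4, takes a point from camera to tool coordinates, whose origin is the TCP and whose axes are the flange's). Camera axes: x right, y up, looking along -z (the intrinsics and any distortion apply to the point x, -y, -z); pixel columns grow to the right and rows downward; lengths in mm; the calibration is good to about 2 mm. A picture is of the moment at which its call begins: read the wrist's pose just before it. There is no depth.
- workorder.close_job(): hands the job in; it is judged then, once.
The state is a dict: "time": time; "joint_positions": joint angles; "dq": joint speeds; "tau": joint torques, N m; "tool_pos": TCP position; "tcp_rot": TCP orientation; "contact_force": force on the tool from outside, world axes, zero at the start; "moment": the same for the moment, N m; "grip_width": finger opening in mm; "finger_force": force on a finger pad.
Only numpy, scipy, OpenCV 4.12 (cv2) and the standard library are available. Lean on these libraries where they do the work, as an engineer would, in place of code of your own. Each camera call takes 0.05 s, during which the arm holds its last target. There are 200 camera calls.

## Working session

There is one attempt and no reset: what is moved stays moved. The work goes in short steps, Python scripts to look and compute and a shell command to move; the robot and the scene stay as the last step left them, time stands still between calls to the robot, and variables do not carry over. Pictures are saved under pics/ and viewed, at most 10 in all, crops included, and the job is handed in when it is done.

```bash
mkdir -p pics; ls
python3 - <<'E'
from plant import get_obs, vision
import cv2,numpy as np
print(get_obs())
for n in ["scene","top"]:
    c=vision.capture(n); cv2.imwrite(f"pics/{n}0.png",c["pixels"][:,:,::-1]); np.savez(f"{n}0.npz",**{k:v for k,v in c.items()})
    print(n,{k:v for k,v in c.items() if k!="pixels"})
E
```

```text
pics
{'time': 0.0, 'joint_positions': array([-1.38599199e+00,  3.42732079e-01,  1.52502230e+00, -2.82375271e-06,
        1.27541805e+00, -1.45991589e-01]), 'dq': array([-0.0012922 ,  0.00095288, -0.00194328, -0.00117356,  0.00104991,
        0.0021036 ]), 'tau': array([-3.75180180e-04, -4.31243777e+01, -2.44225109e+01,  7.19920266e-02,
        5.58947877e-02, -1.29730879e-04]), 'tool_pos': array([ 170.46494687, -496.11473262,  226.0382766 ]), 'tcp_rot': array([-3.14002929e+00, -2.27143441e-04,  3.30796570e-01]), 'contact_force': array([ 0.48567217,  0.1978292 , -0.79431682]), 'moment': array([ 0.00982526, -0.0221046 ,  0.02365445]), 'finger_force': 0.0, 'grip_width': 91.83461799421352}
scene {'vfov': 45.20011951319334, 'cx': 286.4026058791564, 'cy': 212.70054552220958, 'pose': array([[-8.35416408e-01,  2.42701092e-01, -4.93128386e-01,
        -1.02115294e+02],
       [-5.49293292e-01, -3.37872939e-01,  7.64276623e-01,
         9.15415068e+02],
       [ 1.88760335e-02,  9.09361346e-01,  4.15578679e-01,
         6.55377187e+02],
       [ 0.00000000e+00,  0.00000000e+00,  0.00000000e+00,
         1.00000000e+00]])}
top {'vfov': 47.14861568082967, 'cx': 281.37151591354626, 'cy': 205.06830099827164, 'pose': array([[ 7.07569138e-04,  9.87332398e-01, -1.58663907e-01,
         3.55690284e+02],
       [-9.99982766e-01,  1.62330914e-03,  5.64204410e-03,
        -1.36504643e+02],
       [ 5.82813350e-03,  1.58657181e-01,  9.87316531e-01,
         1.24783145e+03],
       [ 0.00000000e+00,  0.00000000e+00,  0.00000000e+00,
         1.00000000e+00]])}
```

View pics/scene0.png

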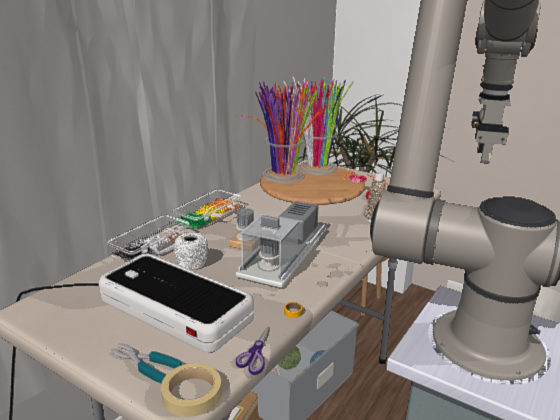

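View pics/top0.png

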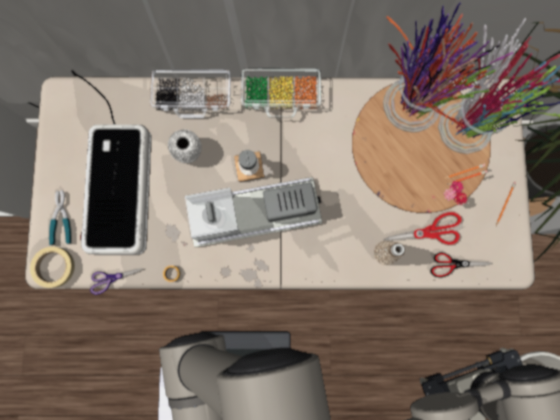

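The top view shows the winder at about (187–323, 180–243), with its motor to the right (-y) and the guard with its rib near (210,211). The spare cap is at (248,160), the ball at (183,147), the tape at (172,273) and the cone at (395,252). I'll enlarge the winder to pick exact points.

```bash
cat > h.py <<'E'
import numpy as np,cv2
def K(c):
    f=c["pixels"].shape[0]/2/np.tan(np.radians(float(c["vfov"]))/2); return f,float(c["cx"]),float(c["cy"])
def ray(c,uv,P=None):
    f,cx,cy=K(c); P=c["pose"] if P is None else P
    d=np.array([(uv[0]-cx)/f,-(uv[1]-cy)/f,-1.]); return P[:3,3],P[:3,:3]@d
def onz(c,uv,z,P=None):
    o,d=ray(c,uv,P); return o+d*(z-o[2])/d[2]
def proj(c,p,P=None):
    f,cx,cy=K(c); P=c["pose"] if P is None else P
    q=P[:3,:3].T@(np.asarray(p,float)-P[:3,3]); return np.array([cx+f*q[0]/-q[2],cy-f*q[1]/-q[2]])
E
python3 - <<'E'
import numpy as np,cv2
a=cv2.imread("pics/top0.png")[165:255,175:335]; cv2.imwrite("pics/topz.png",cv2.resize(a,None,fx=5,fy=5,interpolation=cv2.INTER_CUBIC))
a=cv2.imread("pics/scene0.png")[190:300,220:340]; cv2.imwrite("pics/scz.png",cv2.resize(a,None,fx=5,fy=5,interpolation=cv2.INTER_CUBIC))
E
```

```text
(no output)
```

View pics/topz.png

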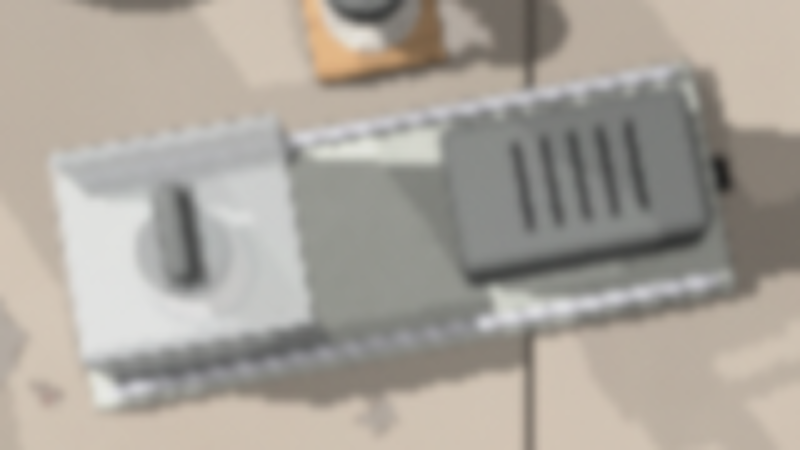

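View pics/scz.png

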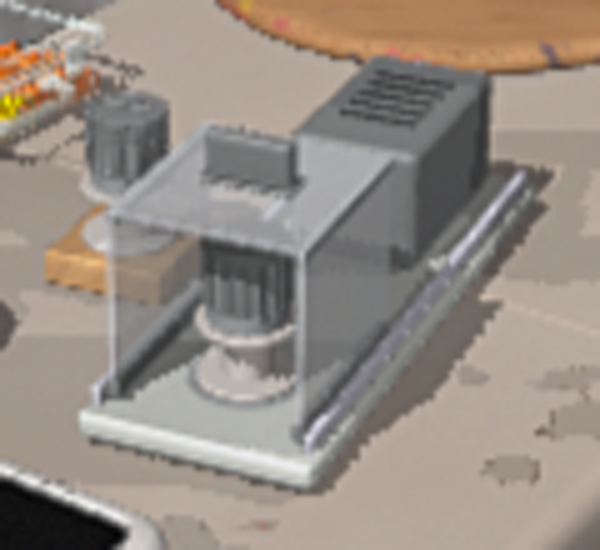

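The enlarged crops show the base corners at zoom (100,405), (733,290) and (690,65), the rib top from about (170,185) to (180,285), and the motor top at x 445–708. Now I'll turn these into poses.

```bash
cat > m.py <<'E'
from h import *
t=dict(np.load("top0.npz")); s=dict(np.load("scene0.npz"))
zt=lambda x,y:(175+(x+.5)/5-.5,165+(y+.5)/5-.5)
zs=lambda x,y:(220+(x+.5)/5-.5,190+(y+.5)/5-.5)
A,B,C=[onz(t,zt(*p),20) for p in [(98,407),(733,290),(690,65)]]
print("base",A,B,C,"len",np.linalg.norm(A-B),np.linalg.norm(B-C))
ang=np.arctan2(*(A-B)[[1,0]])-np.pi/2
ang2=np.arctan2(*(C-B)[[1,0]])
print("yaw",ang,ang2)
yaw=ang
ex=np.array([np.cos(yaw),np.sin(yaw),0]);ey=np.array([-np.sin(yaw),np.cos(yaw),0])
# from A: local (-62,65) ; B (-62,-270); C(62,-270)
sp=[A+62*ex-65*ey,B+62*ex+270*ey,C-62*ex+270*ey]; print("spindle",sp)
SP=np.mean(sp,0);SP[2]=0
A2,C2=[onz(s,zs(*p),20) for p in [(318,470),(82,415)]]
print("scene corners +y",A2,C2,np.linalg.norm(A2-C2)); print("spindle scene",A2+62*ex-65*ey,C2-62*ex-65*ey)
for p in [(158,185),(185,185),(205,285),(172,287)]: 
    q=onz(t,zt(*p),150)-SP; print("rib loc",q@ex,q@ey)
for p in [(205,133),(298,143),(296,190),(205,180)]:
    q=onz(s,zs(*p),150)-SP; print("scene rib loc",q@ex,q@ey)
sc=onz(t,(248,158),118); print("spare~",sc)
for n,L in dict(O=(0,0,100),guardfar=(0,0,0)).items(): pass
E
python3 m.py; python3 - <<'E'
E
```

```text
base [447.06916483  78.39327418  20.        ] [ 507.53441438 -245.92517085   20.        ] [ 625.7234099  -224.94596756   20.        ] len 329.9068053039259 120.0365179054836
yaw 0.18432172346498987 0.17567573062671213
spindle [array([519.93212014,  25.85766965,  20.        ]), array([518.99864049,  30.86458966,  20.        ]), array([515.28809791,  29.11709914,  20.        ])]
scene corners +y [440.70365     81.52198298  20.        ] [560.27788778 106.09328895  20.        ] 122.072713646131
spindle scene [513.56660532  28.98637845  20.        ] [511.24130499  30.83099063  20.        ]
rib loc 21.932019013874477 -1.708936699483773
rib loc 19.66738573118993 -13.97057670685173
rib loc -27.972742938098072 -15.544897416982415
rib loc -26.132616920723585 -0.5100700965708932
scene rib loc 19.712724209612514 6.237340475750447
scene rib loc -24.655594467250765 -2.230449006730621
scene rib loc -43.76276166099706 43.964427897504315
scene rib loc -2.0564496953179234 52.02702543555472
spare~ [652.24184581 -62.29349509 118.        ]
```

Spindle is near (515, 29) with yaw about 0.18; sizes and both views agree to a few mm. I'll move above it and check with the wrist camera.

```bash
python3 -m pendant '{"dp":[[0.04,-0.03,-0.01],[0.08,-0.06,-0.02],[0.12,-0.092,-0.03],[0.16,-0.123,-0.04],[0.2,-0.154,-0.044],[0.24,-0.185,-0.044],[0.28,-0.215,-0.044],[0.32,-0.246,-0.044]],"rotation":[[0,0,0.05],[0,0,0.1],[0,0,0.15],[0,0,0.15],[0,0,0.15],[0,0,0.15],[0,0,0.15],[0,0,0.15]]}' 0.0918
python3 - <<'E'
from plant import get_obs
o=get_obs();print(o["tool_pos"],o["tcp_rot"],o["time"],o["joint_positions"])
E
```

```text
time: 1.1
tool_pos: [393.8, -158.4, 270.6]
tcp_rot: [-3.142, 0.0, 0.181]
contact_force: [1.0, -0.1, 0.7]
grip_width: 91.9
finger_force: 0.0
[ 393.84460065 -158.42104516  270.56992884] [-3.14156017e+00  1.82087948e-04  1.80618006e-01] 1.1 [-5.63319519e-01  1.19825246e-01  1.69494498e+00 -1.02435355e-04
  1.32697841e+00  8.26883542e-01]
```

```bash
python3 -m pendant '{"dp":[[0.04,-0.042,0],[0.08,-0.083,0],[0.12,-0.125,0],[0.152,-0.158,0],[0.152,-0.158,0],[0.152,-0.158,0]],"rotation":[[0,0,0],[0,0,0],[0,0,0],[0,0,0],[0,0,0],[0,0,0]]}'
python3 - <<'E'
from plant import get_obs,vision
import numpy as np,cv2
from scipy.spatial.transform import Rotation as R
o=get_obs();c=vision.capture("wrist")
T=np.eye(4);T[:3,:3]=R.from_euler("xyz",o["tcp_rot"]).as_matrix();T[:3,3]=o["tool_pos"]
c["pose"]=T@c["T_tool_cam"];np.savez("w0.npz",**c);cv2.imwrite("pics/w0.png",c["pixels"][:,:,::-1])
print(o["tool_pos"],o["joint_positions"],c["T_tool_cam"].round(2),c["vfov"])
E
```

```text
time: 1.85
tool_pos: [513.9, 22.6, 270.2]
tcp_rot: [3.141, 0.001, 0.181]
contact_force: [0.8, -0.3, -0.5]
grip_width: 91.9
finger_force: 0.0
[513.94042441  22.62113199 270.20157929] [-1.04753941e-01  2.92240716e-01  1.47405849e+00 -5.25450073e-04
  1.37659273e+00  1.28487787e+00] [[ 0.0000e+00  9.7000e-01  2.5000e-01  6.5370e+01]
 [ 1.0000e+00 -0.0000e+00 -0.0000e+00 -7.0000e-02]
 [-0.0000e+00  2.5000e-01 -9.7000e-01 -1.5797e+02]
 [ 0.0000e+00  0.0000e+00  0.0000e+00  1.0000e+00]] 69.8072176137475
```

View pics/w0.png

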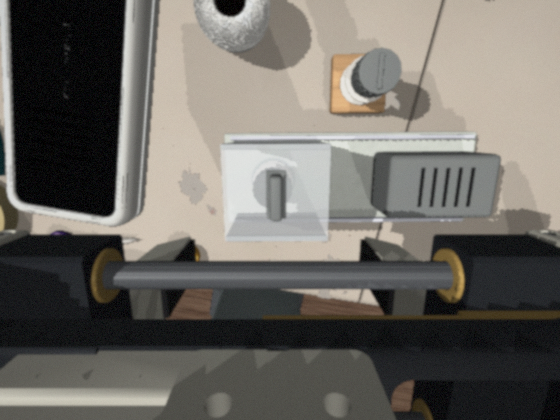

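The wrist view shows the rib at (267–285, 170–220), aligned with the picture, and the base's +x edge running from (225,136) to (475,134).

Run:
```python
from h import *
c=dict(np.load("w0.npz"))
a,b=onz(c,(224,136),20),onz(c,(476,134),20); print(a,b,np.linalg.norm(a-b)); v=a-b; yaw=np.arctan2(-v[0],v[1]); print("yaw",yaw)
ex=np.array([np.cos(yaw),np.sin(yaw),0]);ey=np.array([-np.sin(yaw),np.cos(yaw),0])
print("spindle",a-62*ex-65*ey,b-62*ex+270*ey)
for p in [(267,171),(284,171),(285,208),(268,208)]: print("rib150",onz(c,p,150))
g=[onz(c,p,125) for p in [(222,143),(329,143),(328,220),(223,220)]]
print("guard top",g)
S=np.array([514.5,29.5,0])
for L in [(0,0,64),(0,0,100),(22,-8,150),(-22,-8,150),(-62,65,20),(62,-270,20)]: print(L,proj(c,S+L[0]*ex+L[1]*ey+[0,0,L[2]]))
```

```text
[563.34322314 102.8828176   20.        ] [ 625.65890665 -222.47098379   20.        ] 331.26777761899046
yaw 0.1892402088848219
spindle [514.67740851  27.38024488  20.        ] [513.97533     31.04583756  20.        ]
rib150 [544.24384185  37.78384726 150.        ]
rib150 [547.07456479  22.35997519 150.        ]
rib150 [512.71853238  14.88860168 150.        ]
rib150 [509.80000097  30.79397036 150.        ]
guard top [array([560.25178446,  86.30979335, 125.        ]), array([579.23819225, -17.12796244, 125.        ]), array([502.2256763 , -33.59340435, 125.        ]), array([482.37925325,  74.57234579, 125.        ])]
(0, 0, 64) [271.77635209 187.79281831]
(0, 0, 100) [271.21354028 193.4135449 ]
(22, -8, 150) [278.49034706 180.36257461]
(-22, -8, 150) [278.79461682 225.65073731]
(-62, 65, 20) [226.98961071 225.97992364]
(62, -270, 20) [477.25840125 133.81391028]
```

```bash
python3 -m pendant '{"dp":[[0.001,-0.001,0.05],[0.0015,-0.001,0.1],[0.0015,-0.001,0.137],[0.0015,-0.001,0.137],[0.0015,-0.001,0.137],[0.0015,-0.001,0.137]],"rotation":[[0,0,0],[0,0,0],[0,0,0],[0,0,0],[0,0,0],[0,0,0]]}' 0.06 && python3 -m pendant '{"dp":[[0,0,0],[0,0,0],[0,0,0],[0,0,0],[0,0,0],[0,0,0]],"rotation":[[0,0,0],[0,0,0],[0,0,0],[0,0,0],[0,0,0],[0,0,0]]}' 0.016
```

```text
time: 2.65
tool_pos: [516.8, 23.6, 135.7]
tcp_rot: [3.14, -0.004, 0.18]
contact_force: [-0.4, -0.2, -0.4]
grip_width: 60.2
finger_force: 0.0
time: 3.4
tool_pos: [515.7, 24.1, 133.7]
tcp_rot: [3.142, 0.0, 0.181]
contact_force: [-0.4, -0.4, 0.7]
grip_width: 16.1
finger_force: 0.0
```

```bash
python3 -m pendant '{"dp":[[0,0.01,0],[0,0.035,0],[0,0.06,0],[0,0.085,0],[0,0.11,0],[0,0.135,0],[0,0.155,0],[0,0.163,0]],"rotation":[[0,0,0],[0,0,0],[0,0,0],[0,0,0],[0,0,0],[0,0,0],[0,0,0],[0,0,0]]}'; python3 -m pendant '{"dp":[[0,0,0],[0,0.002,0],[0,0.004,0],[0,0.004,0]],"rotation":[[0,0,0],[0,0,0],[0,0,0],[0,0,0]]}'
```

```text
time: 4.4
tool_pos: [545.1, -137.5, 133.6]
tcp_rot: [3.142, -0.0, 0.18]
contact_force: [0.4, 3.1, 0.7]
grip_width: 16.6
finger_force: 0.9
time: 4.9
tool_pos: [545.5, -139.8, 133.7]
tcp_rot: [-3.141, 0.0, 0.181]
contact_force: [-0.2, 1.5, 1.1]
grip_width: 16.1
finger_force: 0.7
```

```bash
python3 -m pendant '{"dp":[[0,0.002,0],[0,0.004,0],[0,0.004,0]],"rotation":[[0,0,0],[0,0,0],[0,0,0]]}'; python3 -m pendant '{"dp":[[0,-0.002,0],[0,-0.002,0],[0,-0.002,-0.03],[0,-0.002,-0.08],[0,-0.002,-0.1]],"rotation":[[0,0,0],[0,0,0],[0,0,0],[0,0,0],[0,0,0]]}' 0.03
```

```text
time: 5.28
tool_pos: [545.6, -140.6, 133.6]
tcp_rot: [-3.135, 0.001, 0.181]
contact_force: [-1.5, 13.0, 4.5]
grip_width: 15.9
finger_force: 7.1
time: 5.9
tool_pos: [547.2, -143.2, 236.9]
tcp_rot: [3.138, -0.004, 0.18]
contact_force: [0.0, -0.1, 0.1]
grip_width: 30.1
finger_force: 0.0
```

The guard has hit its stop (13 N), so it is fully open. Next I'll go over the spindle, turning the wrist a quarter turn so there is room both ways.

```bash
python3 -m pendant '{"dp":[[0,-0.02,0],[0,-0.045,0],[0,-0.07,0],[0,-0.095,0],[0,-0.12,0],[0,-0.145,0],[-0.001,-0.165,0],[-0.0015,-0.175,0]],"rotation":[[0,0,-0.17],[0,0,-0.35],[0,0,-0.53],[0,0,-0.71],[0,0,-0.89],[0,0,-1.07],[0,0,-1.25],[0,0,-1.42]]}' 0.0918; python3 -m pendant '{"dp":[[0,0,0],[0,0,0],[0,0,0]],"rotation":[[0,0,-0.15],[0,0,-0.15],[0,0,-0.15]]}'
python3 - <<'E'
from plant import get_obs,vision
import numpy as np,cv2
from h import *
from scipy.spatial.transform import Rotation as R
o=get_obs();c=vision.capture("wrist")
T=np.eye(4);T[:3,:3]=R.from_euler("xyz",o["tcp_rot"]).as_matrix();T[:3,3]=o["tool_pos"]
c["pose"]=T@c["T_tool_cam"];np.savez("w1.npz",**c);
u,v=proj(c,(514.3,29.2,100)).round().astype(int);print(u,v,o["joint_positions"])
im=c["pixels"][:,:,::-1]
cv2.imwrite("pics/w1.png",cv2.resize(im[max(0,v-75):v+75,max(0,u-100):u+100],None,fx=4,fy=4,interpolation=cv2.INTER_CUBIC))
E
```

```text
time: 6.9
tool_pos: [513.2, 30.2, 233.8]
tcp_rot: [3.141, 0.001, 1.607]
contact_force: [-0.1, 0.1, -0.1]
grip_width: 91.6
finger_force: 0.0
time: 7.28
tool_pos: [513.3, 29.3, 233.7]
tcp_rot: [3.141, 0.0, 1.747]
contact_force: [-0.1, -0.3, 1.2]
grip_width: 91.4
finger_force: 0.0
278 203 [-9.19084789e-02  3.16368423e-01  1.54173999e+00 -2.83066991e-04
  1.28313290e+00 -2.68458975e-01]
```

View pics/w1.png

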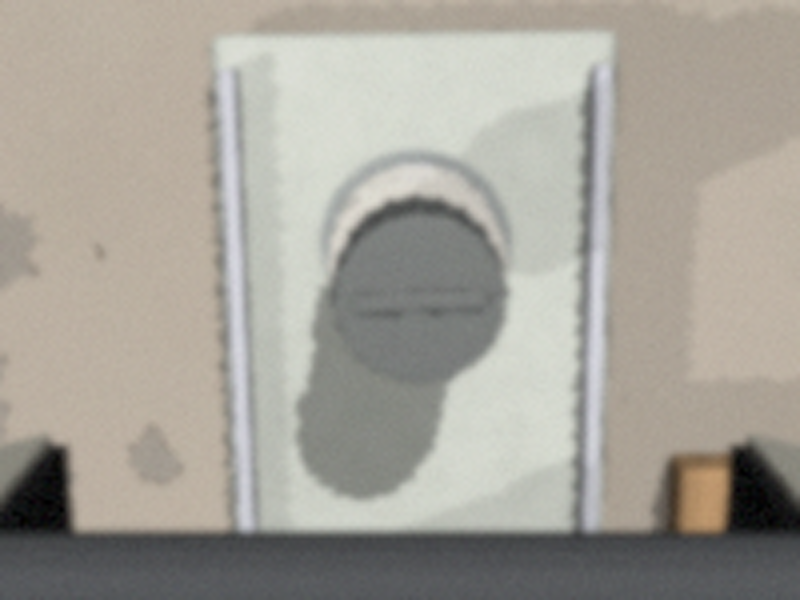

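Run:
```python
from h import *
c=dict(np.load("w1.npz"))
z=lambda x,y:(178+(x+.5)/4-.5,128+(y+.5)/4-.5)
p=onz(c,z(420,296),98);print("cap top",p)
l,r=onz(c,z(333,296),98),onz(c,z(507,296),98);print("dia",np.linalg.norm(l-r))
a,b=onz(c,z(350,302),102),onz(c,z(488,302),102);print("rib",np.linalg.norm(a-b))
e,f=onz(c,z(215,35),20),onz(c,z(613,33),20);print("edge",e,f,np.linalg.norm(e-f));v=f-e;yaw=np.arctan2(v[1],v[0]);print(yaw)
m=(e+f)/2; print("spindle",m-65*np.array([-np.sin(.187),np.cos(.187),0]))
T=c["pose"]@np.linalg.inv(c["T_tool_cam"]);print("tcp",T[:3,3],"cap in tool",(np.linalg.inv(T)@[*p,1])[:3])
```

```text
cap top [518.38958878  30.74199002  98.        ]
dia 43.46003668089038
rib 34.0415301482188
edge [447.95085899  81.92351276  20.        ] [565.26010915 103.48610726  20.        ] 119.27449708400069
0.18178074697837868
spindle [518.68976646  28.83799453  20.        ]
tcp [513.32016987  29.32534912 233.73383325] cap in tool [  0.55200948   5.20326194 135.73503866]
```

```bash
python3 -m pendant '{"dp":[[0,0.0035,0.04],[0,0.0035,0.08],[0,0.0035,0.12],[0,0.0035,0.15],[0,0.0035,0.167],[0,0.0035,0.167],[0,0.0035,0.167]],"rotation":[[0,0,0],[0,0,0],[0,0,0],[0,0,0],[0,0,0],[0,0,0],[0,0,0]]}'  && python3 -m pendant '{"dp":[[0,0,0],[0,0,0],[0,0,0],[0,0,0],[0,0,0],[0,0,0],[0,0,0]],"rotation":[[0,0,0],[0,0,0],[0,0,0],[0,0,0],[0,0,0],[0,0,0],[0,0,0]]}' 0.03; python3 -c "
from plant import get_obs
print(get_obs()['moment'])"
```

```text
time: 8.2
tool_pos: [517.2, 30.1, 67.4]
tcp_rot: [3.14, 0.0, 1.75]
contact_force: [-0.1, 0.6, 0.2]
grip_width: 91.2
finger_force: 0.0
time: 9.07
tool_pos: [517.0, 30.3, 66.8]
tcp_rot: [3.141, 0.0, 1.751]
contact_force: [1.1, 0.8, -0.2]
grip_width: 42.8
finger_force: 30.0
[ 0.07084811 -0.46906787  0.00647908]
```

```bash
for i in 1; do python3 -m pendant '{"dp":[[0,0,0],[0,0,0],[0,0,0],[0,0,0]],"rotation":[[0,0,-0.06],[0,0,-0.12],[0,0,-0.18],[0,0,-0.24]]}'; python3 -c "
from plant import get_obs
o=get_obs();print(o['moment'],o['joint_positions'][5])"; done
```

```text
time: 9.57
tool_pos: [517.1, 29.7, 66.9]
tcp_rot: [3.141, 0.001, 1.992]
contact_force: [1.2, -2.8, 0.4]
grip_width: 43.3
finger_force: 30.0
[-0.51011723 -0.36029754 -0.35348422] -0.5110948692111088
```

```bash
python3 -m pendant '{"dp":[[0,0,0],[0,0,0],[0,0,0],[0,0,0]],"rotation":[[0,0,-0.06],[0,0,-0.12],[0,0,-0.18],[0,0,-0.24]]}'; python3 -c "
from plant import get_obs
o=get_obs();print(o['moment'],o['joint_positions'][5])"
```

```text
time: 10.07
tool_pos: [516.1, 30.4, 66.7]
tcp_rot: [-3.141, -0.001, 2.23]
contact_force: [-0.8, -1.0, 0.5]
grip_width: 43.3
finger_force: 30.0
[-0.14048851 -0.06858084 -0.9718069 ] -0.7498521349147246
```

The moment reached 0.97 N m counter-clockwise, which is the hard stop, so the thread is left-handed. I'll turn it clockwise.

```bash
python3 -m pendant '{"dp":[[0,0,0],[0,0,0],[0,0,0],[0,0,0],[0,0,0],[0,0,0],[0,0,0],[0,0,0]],"rotation":[[0,0,0.12],[0,0,0.24],[0,0,0.36],[0,0,0.48],[0,0,0.6],[0,0,0.72],[0,0,0.84],[0,0,0.96]]}'; python3 -c "
from plant import get_obs
o=get_obs();print(o['moment'],o['joint_positions'][5])"
```

```text
time: 11.08
tool_pos: [517.9, 31.3, 67.1]
tcp_rot: [3.139, -0.002, 1.267]
contact_force: [5.4, 6.5, 0.3]
grip_width: 43.2
finger_force: 30.0
[ 1.02003413 -0.86290224  0.08527746] 0.21439085702684205
```

```bash
python3 -m pendant '{"dp":[[0,0,0],[0,0,0],[0,0,0],[0,0,0],[0,0,0]],"rotation":[[0,0,0.12],[0,0,0.24],[0,0,0.36],[0,0,0.48],[0,0,0.48]]}'; python3 -c "
from plant import get_obs
o=get_obs();print(o['moment'],o['joint_positions'][5])"
```

```text
time: 11.7
tool_pos: [518.9, 31.0, 67.4]
tcp_rot: [3.138, -0.004, 0.789]
contact_force: [7.2, 4.2, -0.5]
grip_width: 42.8
finger_force: 30.0
[ 0.6896788  -1.07179536  0.08069077] 0.6918015288875775
```

```bash
python3 -m pendant '{"dp":[[0,0,0],[0,0,0],[0,0,0],[0,0,0]],"rotation":[[0,0,0.12],[0,0,0.22],[0,0,0.3],[0,0,0.3]]}'
python3 - <<'E'
from plant import get_obs,vision
import numpy as np,cv2
from h import *
o=get_obs();print(o['moment'],o['joint_positions'][5])
E
```

```text
time: 12.2
tool_pos: [519.3, 30.7, 67.6]
tcp_rot: [3.139, -0.006, 0.49]
contact_force: [7.2, 2.8, 0.3]
grip_width: 43.2
finger_force: 30.0
[ 0.53932872 -1.30549091  0.07172463] 0.9913530507493485
```

```bash
python3 -m pendant '{"dp":[[0,0,-0.002],[0,0,-0.004],[0,0,-0.006],[0,0,-0.006]],"rotation":[[0,0,0],[0,0,0],[0,0,0],[0,0,0]]}'
```

```text
time: 12.7
tool_pos: [519.3, 30.4, 73.3]
tcp_rot: [3.139, -0.005, 0.491]
contact_force: [7.8, 2.4, -2.3]
grip_width: 43.4
finger_force: 30.0
```

```bash
python3 -m pendant '{"dp":[[0,0,-0.01],[0,0,-0.02],[0,0,-0.03],[0,0,-0.045],[0,0,-0.06],[0,0,-0.07],[0,0,-0.075],[0,0,-0.075]],"rotation":[[0,0,0],[0,0,0],[0,0,0],[0,0,0],[0,0,0],[0,0,0],[0,0,0],[0,0,0]]}'; python3 -m pendant '{"dp":[[0,0,0],[0,0,0],[0,0,0],[0,0,0]],"rotation":[[0,0,0],[0,0,0],[0,0,0],[0,0,0]]}'
python3 - <<'E'
from plant import vision
import cv2,numpy as np
a=vision.capture("scene")["pixels"][:,:,::-1][150:300,210:410]; cv2.imwrite("pics/s2.png",cv2.resize(a,None,fx=4,fy=4,interpolation=cv2.INTER_CUBIC))
E
```

```text
time: 13.7
tool_pos: [516.7, 30.3, 147.9]
tcp_rot: [3.141, -0.0, 0.491]
contact_force: [0.1, -0.3, -0.8]
grip_width: 43.3
finger_force: 30.0
time: 14.2
tool_pos: [516.6, 30.3, 147.6]
tcp_rot: [-3.142, 0.0, 0.491]
contact_force: [-0.2, -0.1, -0.5]
grip_width: 43.4
finger_force: 30.0
```

View pics/s2.png

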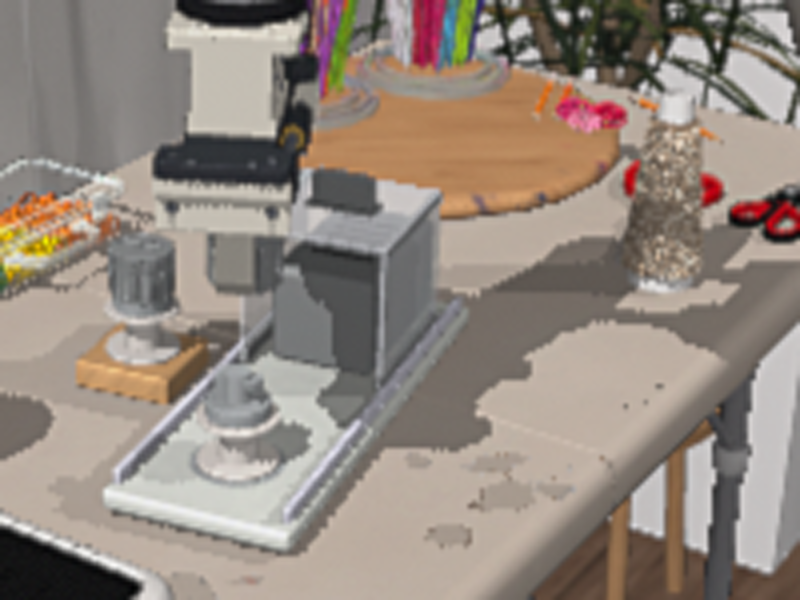

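The picture shows the spindle bare at about (237,395), the cap in the fingers above it at about (240,265), the guard open over the motor, and the spare still on its stand. The grip is 30 N at 43.4 mm opening.

```bash
python3 -c "
from plant import workorder
print(workorder.close_job())"
```

```text
the job is handed in; nothing more can be done
None
```

I handed the job in with the guard fully open and the cap held still about 8 cm above the spindle; it unscrewed clockwise, so the thread is left-handed, and the last picture shows the spare cap still on its stand, but no verdict came back.

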